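# File the orange medicine box in the third free gap

### The job

Count the free gaps of the white divider rack from the red end of its rail (a gap that already holds a blue box does not count) by running the yellow marker along the rail with a fingertip, and leave it standing at the third free gap. Then, with the fingertips, push the orange medicine box across the table into that same gap until it is fully home against the back of the rack. Only push: lift nothing, put the box into no other gap, leave the blue boxes where they are and the other things on the table alone.

Things in the scene. Friction and masses are not known exactly. Their poses are not given: they have to be found in the camera images.
- rack: White divider rack fixed to the table, 282 mm wide, open at the front (-x) and without a floor: a box pushed in slides on the table. Origin on the table; x points from the open front to the back, y along the rail towards the red end. Seven dividers, 6 mm thick, 30 mm high, noses rounded, from x = -43 to +46 mm. Back wall: inner face at x = +46 mm, 45 mm high
- gap1 (a point): Centre, on the table, of the first gap from the red end (rack x = 0, y = +115 mm). The six gaps are 40 mm wide, 46 mm apart: centres at rack y = +115, +69, +23, -23, -69, -115 mm. Two of the 2nd, 3rd, 5th and 6th hold blue boxes; each of the four free gaps shows a green tag hung below the rail at the back
- red_end (a point): Centre of the red cap on the rail's end (rack x = 49, y = +149, z = 80 mm), 16 mm long, its top at z = 86 mm. The rail, on thin posts over the back wall, runs from here along rack -y at rack x = 49 mm: 16 mm wide, top at z = 85 mm
- marker (a joint): Travel of the yellow marker along the rail, in m: 0 at the red end (marker's middle at rack y = +125 mm), growing away from the red end up to 0.25; the marker's middle is at rack y = 125 mm minus this. It starts near the first gap (0 to 0.03). It slides with about 1 to 2 N of friction and stays where it is left
- marker_mid (a point): Middle of the marker, at z = 108 mm. The marker is a black foot 24 x 24 mm, 14 mm high on the rail, with a yellow block, 14 mm (rack x) by 20 mm (rack y), above it up to z = 132 mm. It can only slide along the rail
- box: Loose orange medicine box, 90 mm long (its x), 32 mm wide (its y), 56 mm high, about 0.13 kg, with paper labels on its long sides. Origin at the centre of its underside. It starts on the table in front of the rack, its +x end roughly towards the rack. Fully home in a gap its origin is at rack x = +1 mm, and its near end stands 1 mm out of the noses of the dividers
- filed_a: Blue box, of the same size as the orange box, already filed in one of the gaps. Origin at the centre of its underside
- filed_b: The other filed blue box, same size and origin
- dropper: Amber dropper bottle, 34 mm across, 75 mm high, to be left alone. Origin at the centre of its underside
- jar: White jar with a blue cap, 48 mm across, 60 mm high, to be left alone. Origin at the centre of its underside
- tin: Food tin with a blue band, 74 mm across, 45 mm high, to be left alone. Origin at the centre of its underside
- bowl: White bowl, 124 mm across, 45 mm high, to be left alone. Origin at the centre of its underside
- spatula: Spatula with a wooden handle, 180 mm long, lying flat, to be left alone
- flush: White bottle, 64 mm across, 120 mm high, behind the rack, to be left alone. Origin at the centre of its underside
There are look-alikes about, which are no part of the job. Several things have the shape of the box; the one meant has the colours described above.

How it is judged:
On the way, in this order (a step that is already met when the one before it is completed fails the run):
1. the marker stands at the third free gap from the red end, the box still being outside the rack (((y of each of filed_a, filed_b in the frame of rack below 0 m and value of joint marker between 0.084 and 0.12 m) or (((y of filed_a in the frame of rack above 0 m and y of filed_b in the frame of rack below 0 m) or (y of filed_a in the frame of rack below 0 m and y of filed_b in the frame of rack above 0 m)) and value of joint marker between 0.13 and 0.166 m) or (y of each of filed_a, filed_b in the frame of rack above 0 m and value of joint marker between 0.176 and 0.212 m)) and x of box in the frame of rack below -0.05 m), for 0.2 s.
2. the orange box is fully home in that gap (((y of each of filed_a, filed_b in the frame of rack below 0 m and value of joint marker between 0.084 and 0.12 m and y of box in the frame of rack between 0.015 and 0.031 m) or (((y of filed_a in the frame of rack above 0 m and y of filed_b in the frame of rack below 0 m) or (y of filed_a in the frame of rack below 0 m and y of filed_b in the frame of rack above 0 m)) and value of joint marker between 0.13 and 0.166 m and y of box in the frame of rack between -0.031 and -0.015 m) or (y of each of filed_a, filed_b in the frame of rack above 0 m and value of joint marker between 0.176 and 0.212 m and y of box in the frame of rack between -0.077 and -0.061 m)) and x of box in the frame of rack above -0.005 m and angle between the x axis of box and the x axis of rack, either way round below 0.15 rad and angle between box's own z axis and vertical below 0.1 rad and height (world z) of box below 0.004 m), for 0.2 s.
At the end, for the whole second after the job is handed in: The marker's middle is within 18 mm (along the rail) of the centre of the third free gap from the red end; the orange box lies in that gap, within 8 mm of its centre, within 6 mm of the back wall, upright on the table and at rest; the blue boxes are within 12 mm of where they were (all of step 2 and linear speed of box below 0.02 m/s and distance of each of filed_a, filed_b from where it was at the start of the episode below 0.012 m); the robot touches nothing.
It fails at once if the orange box is lifted or tipped over (height (world z) of box above 0.015 m or angle between box's own z axis and vertical above 0.5 rad).
It fails at once if the orange box is pushed into a wrong gap ((y of each of filed_a, filed_b in the frame of rack below 0 m and x of box in the frame of rack above -0.05 m and (y of box in the frame of rack below 0.003 m or y of box in the frame of rack above 0.043 m)) or (((y of filed_a in the frame of rack above 0 m and y of filed_b in the frame of rack below 0 m) or (y of filed_a in the frame of rack below 0 m and y of filed_b in the frame of rack above 0 m)) and x of box in the frame of rack above -0.05 m and (y of box in the frame of rack below -0.043 m or y of box in the frame of rack above -0.003 m)) or (y of each of filed_a, filed_b in the frame of rack above 0 m and x of box in the frame of rack above -0.05 m and (y of box in the frame of rack below -0.089 m or y of box in the frame of rack above -0.049 m))).
It fails at once if a filed blue box is moved by more than 12 mm (distance of any of filed_a, filed_b from where it was at the start of the episode above 0.012 m).
It fails at once if another thing on the table is moved by more than 25 mm (distance of any of dropper, jar, tin, bowl, spatula, flush from where it was at the start of the episode above 0.025 m).
It also fails if it takes over 64 s, if anything falls off the work surface, if the arm or the gripper's body presses on something with over 40 N, if the wrist force passes 120 N, or if a joint passes its speed limit or range.

### The arm

A 6-joint arm with a two-finger parallel gripper is mounted at the origin on the work surface. World frame = base frame: x ahead of the robot, y to its left, z up, the work surface at z = 0. Lengths are in m, angles in rad, forces in N, time in s.
With the tool pointing down it reaches from about 0.4 to 0.825 m from the base axis. Payload 7 kg.
Tool frame: the origin (TCP) lies between the finger pads; the fingertips stand 17 mm ahead of it and the grasp point (between the pads) lies 2 mm behind it; x points along the fingers, z is the direction in which the jaws open and shut, and the axes are right-handed (so a half turn about x gives the same grasp; the last joint's range is limited). The gripper opens to 88 mm and grips with 3 to 60 N. Pads are 19 mm wide; open, the fingers measure 130 mm over their backs; the gripper's body (78 mm by 193 mm) begins 47 mm behind the grasp point.
Start: joints at [-0.93, 0.359, 0.012, 0, -1.224, -0.288], TCP at [0.233, -0.633, 0.22] pointing down, gripper open.
Joint ranges: [-3.07, 3.07], [-1.43, 2.12], [-1.02, 1.25], [-3.03, 1.67], [-3.05, -0], [-3.03, 3.03]. Speed limits (rad/s): [2.39, 2.39, 3.01, 3.14, 3.14, 3.14].

### API

Orientations are given as [roll, pitch, yaw] about the fixed x, y, z axes, in that order (R = Rz(yaw) Ry(pitch) Rx(roll)).
In Python, from station import * gives the robot as it stands.
- The arm moves only by the tool step_arm, never from a script. Its argument "deltas" is a list of rows, each a list of 5 numbers: the shift along the tool's x, y, z in cm, then the turn about the tool's x in degrees, then the closure, from 0 (fully open) to 1 (shut). In form: [[dx, dy, dz, roll, fingers], ...]. A call has exactly 10 rows; each row is the pose to reach, as a shift and turn from the pose commanded when the call began, along the tool's axes at that moment; what a row does not reach only later rows make up. A row lasts 1/12 s, in which the tool goes at most 41.7 mm and 7.16 degrees, less where a joint would pass 70% of its speed; a pose out of reach is approached as far as the arm can. A call with a gripper value outside its range is refused whole. The fingers move at their own pace and stop on an object; "squeeze" is the grip in N (left out, the last holds). Time passes only in rows, so rows that repeat a pose let the fingers close, or fill a call up. It gives the time, the measured TCP pose, the force and the opening at its end, in the units of the state.
- get_state(): the state, without advancing time (a new reading comes with each control period).
- grab_frame(name): name is "side" or "top"; returns a dict with "pixels" (480x640x3 uint8, red, green, blue), "range_z" (480x640 float32, m along the optical axis (not along the pixel's ray), 0 where there is no reading), "fx", "fy", "cx", "cy" (pixels), "k1" (the pictures are not rectified: a ray, as slopes to the right and down, at radius r is drawn at 1 + k1 r^2 times it, then the intrinsics apply), "view" (4x4, takes a point from world to camera coordinates). Camera axes: x right, y down, z forward; pixel columns grow to the right and rows downward; lengths in m; the calibration is good to about 2 mm. A picture is of the moment at which its call begins.
- job_done(): hands the job in, once; it reports no verdict.
Trained networks look in the newest picture that a camera, given by its name, has taken for a name from the list of things; names that differ only in an ending like _2 or _b are one class to them, and where a whole thing is asked for, a point or a joint stands for the part that bears it (a point fixed in the world has none). Each returns a list of dicts, best first, with "conf" (0 to 1); they miss things now and then, are a little off and sometimes report something else, mostly with a low value. They report only what shows in the picture. A call takes as long as a camera call. They do not tell look-alikes from the thing itself.
- boxes_of(thing, camera): "extent" ([left, top, right, bottom] in pixels, round what is visible of it).
- masks_of(thing, camera): "mask" (480x640 bool, what is visible of it) and "extent" ([left, top, right, bottom] in pixels, round what is visible of it).
The state is a dict: "t": time; "q": joint angles; "qd": joint speeds; "joint_efforts": joint torques, N m; "eef_pos": TCP position; "ee_rot": TCP orientation; "force": force on the tool from outside, world axes, zero at the start; "moment": the same for the moment, N m; "width": finger opening in m.
Only numpy, scipy, OpenCV 4.12 (cv2) and the standard library are available. Lean on these libraries where they do the work, as an engineer would, in place of code of your own. Each camera call takes 0.05 s, during which the arm holds its last target.

## Working session

There is one attempt and no reset: what is moved stays moved. The work goes in short steps, Python scripts to look and compute and a tool call to move; the robot and the scene stay as the last step left them, time stands still between calls to the robot, and variables do not carry over. Pictures are saved under pics/ and viewed, and the job is handed in when it is done.

Besides the shell and the picture viewer there is one more tool, called after ">>>" as a command line: name --pt "numbers of a row" for each row, then --argument value for the rest. step_arm: Moves the arm, as the interface text tells. Its arguments: {"type":"object","properties":{"deltas":{"type":"array"},"squeeze":{"type":"number"}},"required":["deltas"]}

```bash
mkdir -p pics; ls; python3 - <<'E'
from station import *
import cv2,numpy as np
s=get_state(); print({k:np.round(v,3).tolist() for k,v in s.items()})
for n in ("side","top"):
    f=grab_frame(n); cv2.imwrite(f"pics/{n}0.png",f["pixels"][:,:,::-1]); print(n,f["fx"],f["cx"],f["cy"],f["k1"],np.round(f["view"],3).tolist())
E
```

```text
pics
{'t': 0.0, 'q': [-0.93, 0.359, 0.011, -0.0, -1.224, -0.288], 'qd': [-0.0, -0.0, 0.0, 0.001, 0.001, -0.0], 'joint_efforts': [0.001, -58.272, 29.307, 6.998, 0.007, -0.0], 'eef_pos': [0.233, -0.633, 0.22], 'ee_rot': [0.092, 1.569, 2.016], 'force': [-0.558, 0.267, -0.305], 'moment': [0.019, -0.01, 0.04], 'width': 0.088}
side 587.8641515599568 316.7022613068031 239.1561586750597 0.017863828991769432 [[-0.922, -0.387, 0.006, 0.523], [-0.218, 0.506, -0.834, 0.206], [0.32, -0.771, -0.551, 1.22], [0.0, 0.0, 0.0, 1.0]]
top 533.1426798901493 319.8364876141096 237.4637986074028 -0.1298524684129207 [[0.008, -1.0, 0.001, -0.015], [-0.977, -0.008, -0.214, 0.56], [0.214, 0.001, -0.977, 1.384], [0.0, 0.0, 0.0, 1.0]]
```

View pics/top0.png

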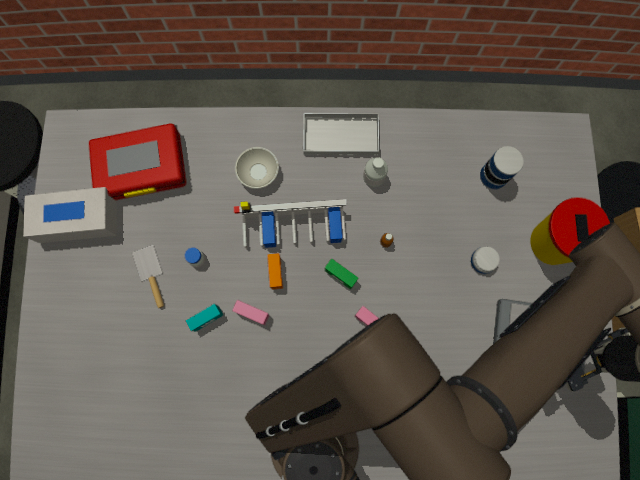

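View pics/side0.png

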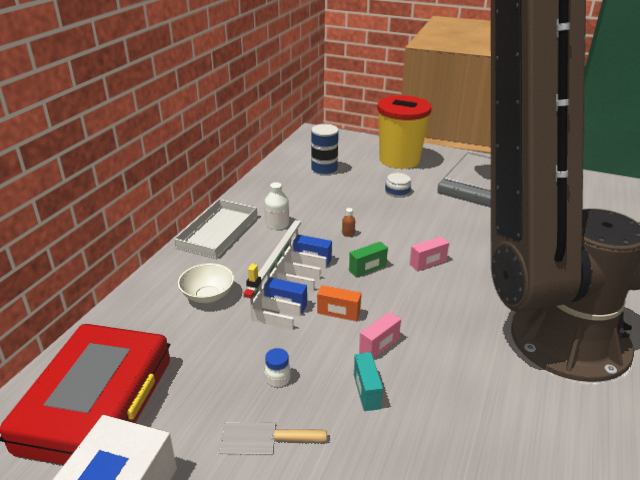

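```bash
cat > h.py <<'E'
from station import *
import cv2,numpy as np
def cal(f):
    return np.array([[f["fx"],0,f["cx"]],[0,f["fy"],f["cy"]],[0,0,1.]]),np.array([f["k1"],0,0,0,0.])
def world(f):
    K,D=cal(f);v,u=np.mgrid[0:480,0:640]
    p=cv2.undistortPoints(np.stack([u,v],-1).reshape(-1,1,2).astype(float),K,D).reshape(480,640,2)
    z=f["range_z"];c=np.dstack([p[...,0]*z,p[...,1]*z,z,np.ones_like(z)])
    w=(c@np.linalg.inv(f["view"]).T)[...,:3]; w[z==0]=np.nan; return w
def proj(f,P):
    K,D=cal(f);V=np.array(f["view"]);r=cv2.Rodrigues(V[:3,:3])[0]
    return cv2.projectPoints(np.atleast_2d(np.asarray(P,float)),r,V[:3,3],K,D)[0].reshape(-1,2)
E
python3 - <<'E'
from h import *
for n,(x0,x1,y0,y1) in {"top":(225,385,190,300),"side":(230,400,200,370)}.items():
    f=grab_frame(n);w=world(f);np.savez(f"pics/{n}.npz",w=w,p=f["pixels"])
    cv2.imwrite(f"pics/{n}c.png",cv2.resize(f["pixels"][y0:y1,x0:x1,::-1],None,fx=4.6 if n=="top" else 3.5,fy=4.6 if n=="top" else 3.5,interpolation=cv2.INTER_CUBIC))
    hsv=cv2.cvtColor(f["pixels"],cv2.COLOR_RGB2HSV).astype(int);H,S,Vv=hsv[...,0],hsv[...,1],hsv[...,2]
    roi=np.zeros((480,640),bool);roi[y0:y1,x0:x1]=1
    for nm,m in dict(red=((H<4)|(H>175))&(S>150)&(Vv>90),yel=(abs(H-28)<4)&(S>150),orange=(abs(H-12)<6)&(S>150),blue=(abs(H-112)<8)&(S>150),green=(abs(H-60)<15)&(S>100)).items():
        c,l,st,ce=cv2.connectedComponentsWithStats((m&roi).astype(np.uint8))
        for i in range(1,c):
            if st[i,4]>4: q=w[l==i]; print(n,nm,st[i,4],ce[i].round(1),"med",np.nanmedian(q,0).round(3),"min",np.nanpercentile(q,3,axis=0).round(3),"max",np.nanpercentile(q,97,axis=0).round(3))
    for t in ("box","rack","filed_a","marker"):
        print(n,t,[(np.round(d["extent"]).tolist(),round(d["conf"],2)) for d in boxes_of(t,n)][:8])
E
```

```text
top red 29 [236.1 209. ] med [0.631 0.217 0.087] min [0.624 0.211 0.082] max [0.639 0.222 0.09 ]
top yel 62 [244.8 205.5] med [0.628 0.188 0.128] min [0.626 0.179 0.101] max [0.638 0.197 0.137]
top orange 37 [382.9 240.2] med [ 0.556 -0.183  0.046] min [ 0.547 -0.188  0.019] max [ 0.571 -0.179  0.056]
top orange 393 [275.  271.8] med [0.465 0.109 0.055] min [0.427 0.095 0.015] max [0.511 0.127 0.061]
top blue 408 [334.8 224.4] med [ 0.598 -0.051  0.056] min [ 0.558 -0.067  0.017] max [ 0.644 -0.035  0.062]
top blue 416 [268.2 229.2] med [0.583 0.131 0.056] min [0.544 0.115 0.018] max [0.629 0.147 0.062]
top green 446 [340.9 273.2] med [ 0.464 -0.068  0.056] min [ 0.432 -0.105  0.023] max [ 0.496 -0.03   0.061]
top box [([268.0, 254.0, 282.0, 289.0], 0.89), ([324.0, 258.0, 358.0, 286.0], 0.84), ([231.0, 300.0, 272.0, 327.0], 0.8), ([186.0, 304.0, 221.0, 334.0], 0.76), ([355.0, 309.0, 378.0, 323.0], 0.57)]
top rack [([235.0, 200.0, 345.0, 246.0], 0.93), ([243.0, 204.0, 254.0, 217.0], 0.58)]
top filed_a [([328.0, 208.0, 341.0, 245.0], 0.91), ([260.0, 212.0, 274.0, 247.0], 0.7)]
top mark
[... 1071 characters left out ...]
58]
side green 7 [271.4 268.7] med [0.638 0.096 0.058] min [0.637 0.085 0.056] max [0.639 0.103 0.061]
side green 5 [256. 292.] med [0.632 0.18  0.057] min [0.63  0.174 0.055] max [0.633 0.187 0.059]
side box [([317.0, 285.0, 358.0, 323.0], 0.88), ([409.0, 236.0, 449.0, 272.0], 0.86), ([353.0, 355.0, 384.0, 409.0], 0.77), ([243.0, 222.0, 326.0, 327.0], 0.7), ([346.0, 241.0, 389.0, 280.0], 0.68), ([357.0, 313.0, 401.0, 360.0], 0.58)]
side rack [([242.0, 221.0, 327.0, 328.0], 0.6)]
side filed_a [([261.0, 277.0, 308.0, 311.0], 0.86), ([291.0, 237.0, 334.0, 264.0], 0.74), ([316.0, 288.0, 360.0, 320.0], 0.37)]
side marker [([260.0, 182.0, 292.0, 230.0], 0.7), ([243.0, 264.0, 260.0, 288.0], 0.57)]
```

```bash
ls pics
```

```text
side.npz
side0.png
sidec.png
top.npz
top0.png
topc.png
```

View pics/topc.png

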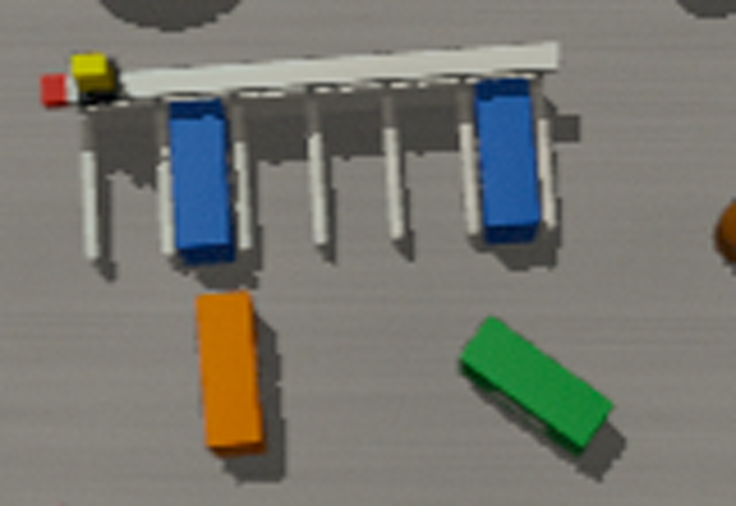

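View pics/sidec.png

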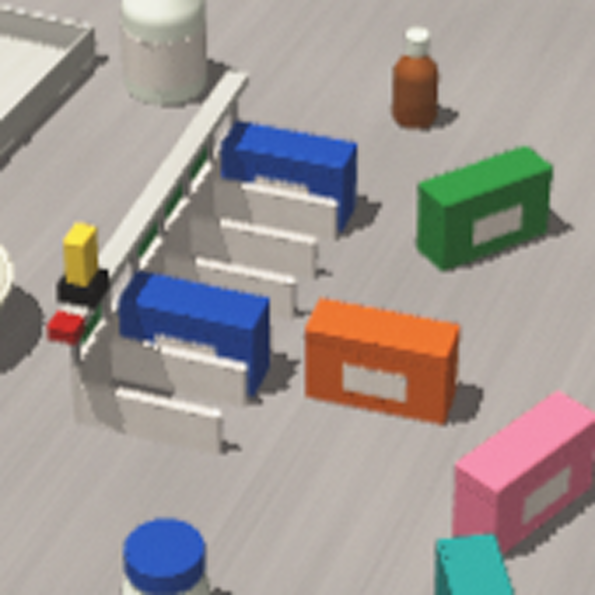

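```bash
cat > fit.py <<'E'
from h import *
from scipy.optimize import least_squares
from scipy.spatial.transform import Rotation as R
if __name__=="__main__":
    T=np.load("pics/top.npz");S=np.load("pics/side.npz")
    for nm,d in(("top",T),("side",S)):
        w=d["w"];p=d["p"].astype(int);sat=p.max(2)-p.min(2)
        roi=(w[...,0]>.5)&(w[...,0]<.68)&(w[...,1]>-.1)&(w[...,1]<.24)
        rail=w[roi&(sat<40)&(p.min(2)>110)&(abs(w[...,2]-.085)<.006)]
        red=np.nanmedian(w[roi&(p[...,0]>120)&(p[...,1]<60)&(p[...,2]<60)&(w[...,2]>.07)],0)
        c=np.polyfit(rail[:,1],rail[:,0],1);yaw=-np.arctan(c[0])
        print(nm,"rail n",len(rail),"yaw",yaw,"x at y=.1",np.polyval(c,.1),"z",np.median(rail[:,2]),"y",rail[:,1].min(),rail[:,1].max(),"red",red.round(3))
        rx=np.array([np.cos(yaw),np.sin(yaw)]);ry=np.array([-rx[1],rx[0]])
        div=w[roi&(sat<40)&(p.min(2)>100)&(abs(w[...,2]-.03)<.006)&(w[...,0]<.62)]
        rel=div[:,:2]
        print(" div x along min/max",np.percentile(rel@rx,[1,99]).round(4)); h,e=np.histogram(rel@ry,bins=np.arange(-.1,.25,.004)); print(" ",[(round(e[i]+.002,3),int(h[i])) for i in range(len(h)) if h[i]>3])
        print(" red along",(red[:2]@rx).round(4),(red[:2]@ry).round(4))
        for k,m in dict(orange=(p[...,0]>150)&(p[...,2]<70)&(p[...,1]<170)&(p[...,1]>50),blue=(p[...,2]>100)&(p[...,0]<60)).items():
            mm=m&(w[...,0]<.66)&(w[...,0]>.4)&(w[...,1]>-.1)&(w[...,1]<.24)&(abs(w[...,2]-.057)<.006)
            cc,l,st,ce=cv2.connectedComponentsWithStats(mm.astype(np.uint8))
            for i in range(1,cc):
                if st[i,4]>80:
                    q=w[l==i][:,:2];r=cv2.minAreaRect((q*1000).astype(np.float32));q2=np.stack([q@rx,q@ry],1)
                    print(" ",k,np.round(r[0],1),np.round(r[1],1),round(r[2],1),"rackalong mid",((np.percentile(q2,2,axis=0)+np.percentile(q2,98,axis=0))/2).round(4))
    s=get_state();Rm=R.from_euler("xyz",s["ee_rot"]).as_matrix();print(Rm.round(3).tolist())
E
python3 fit.py
```

```text
top rail n 521 yaw 0.08069836756021061 x at y=.1 0.6404205093030603 z 0.08514443822835482 y -0.0773754722836613 0.20669309299601749 red [0.632 0.216 0.086]
 div x along min/max [0.5556 0.6204]
  [(np.float64(-0.078), 17), (np.float64(-0.074), 32), (np.float64(-0.03), 36), (np.float64(-0.026), 12), (np.float64(0.014), 19), (np.float64(0.018), 30), (np.float64(0.062), 28), (np.float64(0.106), 21), (np.float64(0.11), 26), (np.float64(0.15), 23), (np.float64(0.154), 29)]
 red along 0.647 0.1647
  orange [471.2 112.5] [89.5 30.6] 5.4 rackalong mid [0.479  0.0741]
  blue [597.7 -50.3] [78.8 32.2] 4.5 rackalong mid [ 0.5912 -0.0983]
  blue [584.  132.2] [79.2 30.8] 4.7 rackalong mid [0.592  0.0845]
side rail n 458 yaw 0.07892908004291316 x at y=.1 0.6373627973890811 z 0.0837054319257099 y -0.08022200933391987 0.20504210908014842 red [0.628 0.221 0.084]
 div x along min/max [0.5525 0.6313]
  [(np.float64(-0.086), 15), (np.float64(-0.082), 34), (np.float64(-0.078), 20), (np.float64(-0.074), 36), (np.float64(-0.07), 28), (np.float64(-0.034), 10), (np.float64(-0.03), 27), (np.float64(-0.026), 51), (np.float64(-0.022), 4), (np.float64(0.014), 14), (np.float64(0.018), 50), (np.float64(0.022), 34), (np.float64(0.098), 6), (np.float64(0.102), 58), (np.float64(0.106), 23), (np.float64(0.11), 62), (np.float64(0.114), 41), (np.float64(0.15), 13), (np.float64(0.154), 37), (np.float64(0.158), 75), (np.float64(0.162), 15)]
 red along 0.6434 0.1704
  orange [468.1 114. ] [87.7 37.1] 6.0 rackalong mid [0.4753 0.0768]
  blue [596.9 -46.9] [82.9 39.8] 1.8 rackalong mid [ 0.5895 -0.0953]
  blue [584.2 133.3] [85.9 37.1] 7.2 rackalong mid [0.5897 0.088 ]
[[0.0, -0.938, -0.346], [-0.0, -0.346, 0.938], [-1.0, -0.0, -0.0]]
```

```bash
cat > mv.py <<'E'
import sys,numpy as np
from h import *
from scipy.spatial.transform import Rotation as R
YAW=.080;OX,OY=.596,.0165
rx=np.array([np.cos(YAW),np.sin(YAW)]);ry=np.array([-rx[1],rx[0]])
def r2w(x,y): return rx*(OX+x)+ry*(OY+y)
def w2r(p): return np.array([np.dot(p[:2],rx)-OX,np.dot(p[:2],ry)-OY])
def go(x,y,z,th):  # rack mm, tip z mm, tool-z direction rel. to rack deg
    s=get_state();M=R.from_euler("xyz",s["ee_rot"]).as_matrix();p=np.array(s["eef_pos"])
    cur=np.degrees(np.arctan2(M[1,2],M[0,2])-YAW)
    t=np.r_[r2w(x/1000,y/1000),z/1000+.017]
    d=M.T@(t-p)*100; a=-((th-cur+180)%360-180)
    print("t",round(s["t"],2),"rack mm",(w2r(p)*1000).round(1),"tip z",round(p[2]*1000-17,1),"th",round(cur,1),"F",np.round(s["force"],1),"w",round(s["width"],3))
    print("delta cm",d.round(2),"roll",round(a,1))
if __name__=="__main__": go(*map(float,sys.argv[1:5]))
E
python3 mv.py 49 160 203 180
```

```text
t 0.6 rack mm [-414.2 -666.5] tip z 203.5 th 105.6 F [ 0.4 -0.   0.4] w 0.088
delta cm [ 5.000e-02 -6.687e+01  6.712e+01] roll -74.4
```

>>> step_arm --pt "0 -2 2 -7 1" --pt "0 -4.5 4.5 -14 1" --pt "0 -7 7 -21 1" --pt "0 -10 10 -28 1" --pt "0 -13 13 -35 1" --pt "0 -16 16 -42 1" --pt "0 -19 19 -49 1" --pt "0 -22 22 -56 1" --pt "0 -25 25 -63 1" --pt "0 -28 28 -70 1" --squeeze 20

```text
t: 1.43
eef_pos: [0.3974, -0.2769, 0.2209]
ee_rot: [2.887, 1.57, -0.245]
force: [1.6, -1.0, 0.0]
width: 0.0264
```

```bash
python3 mv.py 49 160 203 180
```

```text
t 1.43 rack mm [-222.  -324.3] tip z 203.9 th -184.0 F [ 1.6 -1.   0. ] w 0.026
delta cm [  0.11 -50.21 -23.63] roll -4.0
```

>>> step_arm --pt "0 -3 -1.4 -3 1" --pt "0 -6.5 -3 -4 1" --pt "0 -10 -4.7 -4 1" --pt "0 -13.5 -6.4 -4 1" --pt "0 -17 -8 -4 1" --pt "0 -20.5 -9.7 -4 1" --pt "0 -24 -11.3 -4 1" --pt "0 -27.5 -13 -4 1" --pt "0 -31 -14.6 -4 1" --pt "0 -34 -16 -4 1"

```text
t: 2.27
eef_pos: [0.5564, 0.0643, 0.2207]
ee_rot: [-2.79, 1.57, 0.426]
force: [0.6, -0.3, -0.1]
width: 0.0004
```

```bash
python3 mv.py 49 160 203 180
```

```text
t 2.27 rack mm [-36.2   3.1] tip z 203.7 th -180.3 F [ 0.6 -0.3 -0.1] w 0.0
delta cm [  0.08 -15.74  -8.43] roll -0.3
```

>>> step_arm --pt "0 -3 -1.6 0 1" --pt "0 -6.5 -3.5 0 1" --pt "0 -10 -5.3 0 1" --pt "0 -13 -7 0 1" --pt "0 -15.5 -8.4 0 1" --pt "0 -15.7 -8.4 0 1" --pt "0 -15.7 -8.4 0 1" --pt "2 -15.7 -8.4 0 1" --pt "4 -15.7 -8.4 0 1" --pt "4 -15.7 -8.4 0 1"

```text
t: 3.1
eef_pos: [0.6255, 0.2229, 0.1767]
ee_rot: [0.304, 1.565, -2.766]
force: [-1.1, -0.6, -1.2]
width: 0.0003
```

```bash
python3 mv.py 49 160 112 180;python3 - <<'E'
from h import *
ims=[]
for n,(x0,x1,y0,y1) in {"top":(190,350,150,270),"side":(190,350,210,330)}.items():
    f=grab_frame(n);ims.append(cv2.resize(f["pixels"][y0:y1,x0:x1,::-1],None,fx=2.5,fy=2.5,interpolation=cv2.INTER_CUBIC))
cv2.imwrite("pics/m1.png",np.hstack(ims))
E
```

```text
t 3.1 rack mm [ 45.3 155.7] tip z 159.7 th -180.4 F [-1.1 -0.6 -1.2] w 0.0
delta cm [ 4.77 -0.44 -0.39] roll -0.4
```

View pics/m1.png

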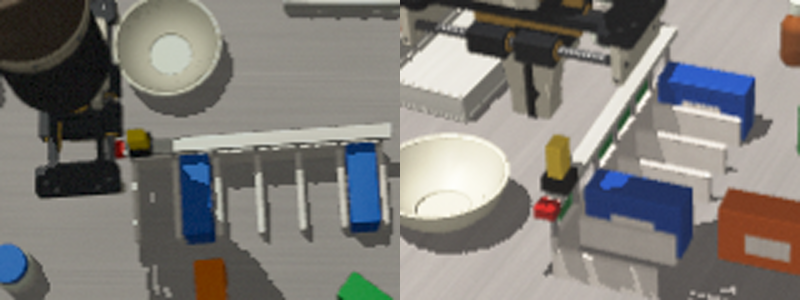

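>>> step_arm --pt "1.5 -0.4 -0.3 0 1" --pt "3 -0.4 -0.3 0 1" --pt "4.7 -0.4 -0.3 0 1" --pt "4.7 -0.4 -0.3 0 1" --pt "4.7 0.5 -0.3 0 1" --pt "4.7 1.2 -0.3 0 1" --pt "4.7 2 -0.3 0 1" --pt "4.7 2.8 -0.3 0 1" --pt "4.7 3.6 -0.3 0 1" --pt "4.7 4.2 -0.3 0 1"

```text
t: 4.03
eef_pos: [0.6343, 0.1817, 0.1341]
ee_rot: [-2.736, 1.57, 0.478]
force: [-0.0, -0.2, 0.0]
width: 0.0002
```

```bash
python3 mv.py 49 -3.5 112 180;python3 - <<'E'
from h import *
ims=[]
for n,(x0,x1,y0,y1) in {"top":(190,350,150,270),"side":(190,350,210,330)}.items():
    f=grab_frame(n);ims.append(cv2.resize(f["pixels"][y0:y1,x0:x1,::-1],None,fx=2.5,fy=2.5,interpolation=cv2.INTER_CUBIC))
cv2.imwrite("pics/m2.png",np.hstack(ims))
E
```

```text
t 4.03 rack mm [ 50.8 113.9] tip z 117.1 th -180.4 F [-0.  -0.2  0. ] w 0.0
delta cm [ 0.51 11.74  0.09] roll -0.4
```

View pics/m2.png

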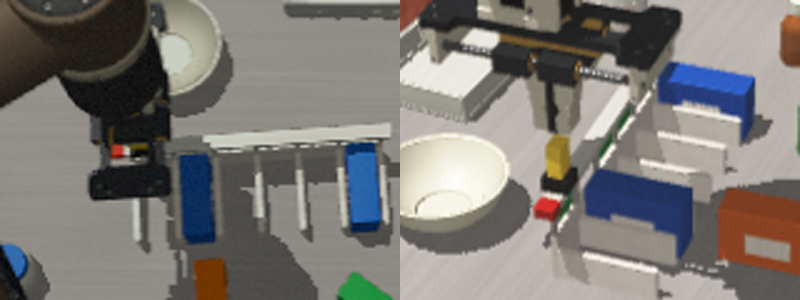

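```bash
python3 - <<'E'
from h import *
from mv import *
s=get_state();p=np.array(s["eef_pos"]);print(p,s["force"])
for n in("top","side"):
    f=grab_frame(n);w=world(f)
    print(n,"tip",proj(f,p-[0,0,.017]).round(1),"tcp",proj(f,p).round(1))
    for z in (.086,.1,.132): print("  marker",z,[proj(f,np.r_[r2w(.049,y),z]).round(1)[0].tolist() for y in(.15,.13,.11,.1)])
    if n=="side":
        im=f["pixels"][220:310,210:310,::-1];cv2.imwrite("pics/m3.png",cv2.resize(im,None,fx=6,fy=6,interpolation=cv2.INTER_NEAREST))
        for uv in((252,266),(252,258),(254,250),(250,250)): print(uv,w[uv[1],uv[0]].round(3))
E
```

```text
[0.63417951 0.18165497 0.13384015] [-0.39913416 -0.5233808  -0.14206274]
top tip [[247.5 204.9]] tcp [[246.7 203.1]]
  marker 0.086 [[235.8, 209.5], [243.1, 209.0], [250.5, 208.5], [254.2, 208.2]]
  marker 0.1 [[235.0, 208.1], [242.4, 207.6], [249.8, 207.1], [253.6, 206.8]]
  marker 0.132 [[233.1, 204.9], [240.7, 204.3], [248.3, 203.8], [252.1, 203.5]]
side tip [[253.1 269.3]] tcp [[252.7 262.6]]
  marker 0.086 [[247.7, 291.5], [251.6, 285.7], [255.4, 280.2], [257.2, 277.5]]
  marker 0.1 [[247.2, 286.1], [251.2, 280.4], [255.0, 274.9], [256.9, 272.2]]
  marker 0.132 [[246.3, 273.5], [250.3, 267.9], [254.2, 262.4], [256.1, 259.8]]
(252, 266) [0.632 0.19  0.131]
(252, 258) [0.627 0.195 0.156]
(254, 250) [0.622 0.195 0.177]
(250, 250) [0.633 0.192 0.172]
```

View pics/m3.png

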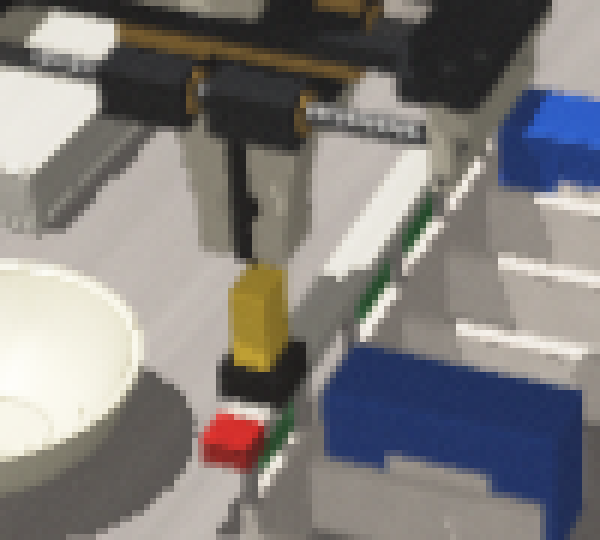

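```bash
python3 - <<'E'
from h import *
f=grab_frame("side");w=world(f);s=get_state();print(s["eef_pos"],s["width"],s["t"])
for v in range(244,275,2): print(v,[w[v,u].round(3).tolist() for u in (245,247,258)],f["pixels"][v,245].tolist(),f["pixels"][v,258].tolist())
E
```

```text
[0.63410219 0.18296973 0.13351783] 0.0005156992959239995 4.2833
244 [[0.642, 0.194, 0.185], [0.637, 0.195, 0.188], [0.598, 0.219, 0.213]] [136, 131, 116] [39, 41, 40]
246 [[0.641, 0.195, 0.182], [0.639, 0.191, 0.18], [0.612, 0.195, 0.189]] [133, 129, 114] [134, 127, 113]
248 [[0.643, 0.193, 0.175], [0.639, 0.191, 0.175], [0.615, 0.189, 0.18]] [135, 129, 116] [133, 127, 113]
250 [[0.643, 0.194, 0.171], [0.639, 0.193, 0.171], [0.614, 0.192, 0.177]] [136, 129, 116] [117, 113, 100]
252 [[0.641, 0.197, 0.168], [0.642, 0.188, 0.162], [0.615, 0.191, 0.171]] [135, 130, 115] [111, 106, 96]
254 [[0.643, 0.194, 0.161], [0.639, 0.194, 0.162], [0.617, 0.188, 0.164]] [136, 131, 116] [112, 106, 95]
256 [[0.644, 0.193, 0.155], [0.639, 0.195, 0.158], [0.618, 0.187, 0.158]] [135, 130, 114] [107, 103, 91]
258 [[0.644, 0.194, 0.15], [0.641, 0.191, 0.15], [0.618, 0.187, 0.154]] [136, 131, 116] [110, 107, 94]
260 [[0.644, 0.194, 0.146], [0.639, 0.195, 0.148], [0.617, 0.189, 0.15]] [134, 128, 113] [110, 106, 94]
262 [[0.644, 0.195, 0.141], [0.639, 0.196, 0.143], [0.617, 0.189, 0.145]] [163, 157, 146] [131, 125, 116]
264 [[0.743, 0.032, -0.0], [0.738, 0.03, 0.0], [0.714, 0.02, 0.0]] [196, 187, 182] [179, 172, 164]
266 [[0.738, 0.041, 0.001], [0.739, 0.029, -0.007], [0.71, 0.027, 0.0]] [193, 185, 179] [185, 177, 166]
268 [[0.735, 0.046, -0.0], [0.73, 0.046, 0.001], [0.708, 0.031, -0.003]] [191, 183, 177] [185, 176, 165]
270 [[0.728, 0.058, 0.004], [0.726, 0.053, 0.001], [0.702, 0.041, -0.0]] [193, 185, 179] [179, 171, 159]
272 [[0.731, 0.055, -0.005], [0.726, 0.054, -0.004], [0.699, 0.048, -0.001]] [188, 180, 174] [138, 132, 119]
274 [[0.725, 0.066, -0.002], [0.719, 0.066, -0.0], [0.638, 0.156, 0.086]] [188, 180, 175] [123, 117, 101]
```

>>> step_arm --pt "-1 0 0 0 1" --pt "-1 -2 0.1 0 1" --pt "-1 -4 0.1 0 1" --pt "0 -4.6 0.1 0 1" --pt "1 -4.6 0.1 0 1" --pt "2.2 -4.6 0.1 0 1" --pt "2.2 -4.6 0.1 0 1" --pt "2.2 -4.6 0.1 0 1" --pt "2.2 -4.6 0.1 0 1" --pt "2.2 -4.6 0.1 0 1"

```text
t: 5.12
eef_pos: [0.6301, 0.2283, 0.112]
ee_rot: [-2.978, 1.57, 0.237]
force: [0.2, -0.0, 0.8]
width: 0.0
```

```bash
python3 mv.py 49 -3.5 112 180;python3 - <<'E'
from h import *
ims=[]
for n,(x0,x1,y0,y1) in {"top":(190,310,160,260),"side":(200,320,210,310)}.items():
    f=grab_frame(n);ims.append(cv2.resize(f["pixels"][y0:y1,x0:x1,::-1],None,fx=3.3,fy=3.3,interpolation=cv2.INTER_CUBIC))
    w=world(f)
    if n=="side":
        for v in range(256,304,3): print(v,[w[v,u].round(3).tolist() for u in (240,243,251)])
cv2.imwrite("pics/m4.png",np.hstack(ims))
E
```

```text
t 5.12 rack mm [ 50.3 160.7] tip z 95.0 th -180.4 F [ 0.2 -0.   0.8] w 0.0
delta cm [-1.71 16.42  0.02] roll -0.4
256 [[0.614, 0.261, 0.207], [0.611, 0.257, 0.205], [0.596, 0.252, 0.207]]
259 [[0.611, 0.266, 0.205], [0.605, 0.267, 0.207], [0.593, 0.257, 0.204]]
262 [[0.612, 0.266, 0.197], [0.605, 0.268, 0.201], [0.593, 0.258, 0.197]]
265 [[0.611, 0.268, 0.192], [0.606, 0.266, 0.192], [0.593, 0.26, 0.192]]
268 [[0.629, 0.24, 0.161], [0.623, 0.24, 0.163], [0.609, 0.232, 0.161]]
271 [[0.632, 0.237, 0.151], [0.621, 0.243, 0.158], [0.611, 0.231, 0.153]]
274 [[0.63, 0.24, 0.146], [0.624, 0.24, 0.148], [0.613, 0.228, 0.143]]
277 [[0.631, 0.24, 0.138], [0.626, 0.236, 0.137], [0.615, 0.224, 0.132]]
280 [[0.633, 0.239, 0.129], [0.624, 0.241, 0.134], [0.614, 0.227, 0.127]]
283 [[0.631, 0.242, 0.125], [0.625, 0.24, 0.125], [0.63, 0.201, 0.096]]
286 [[0.714, 0.11, -0.003], [0.706, 0.109, -0.002], [0.63, 0.203, 0.09]]
289 [[0.706, 0.123, -0.0], [0.701, 0.119, -0.001], [0.629, 0.205, 0.083]]
292 [[0.703, 0.129, -0.004], [0.695, 0.129, -0.001], [0.624, 0.214, 0.083]]
295 [[0.696, 0.142, -0.0], [0.638, 0.222, 0.078], [0.62, 0.221, 0.083]]
298 [[0.692, 0.149, -0.002], [0.685, 0.147, -0.002], [0.62, 0.223, 0.076]]
301 [[0.684, 0.163, 0.002], [0.679, 0.159, 0.0], [0.629, 0.207, 0.053]]
```

View pics/m4.png

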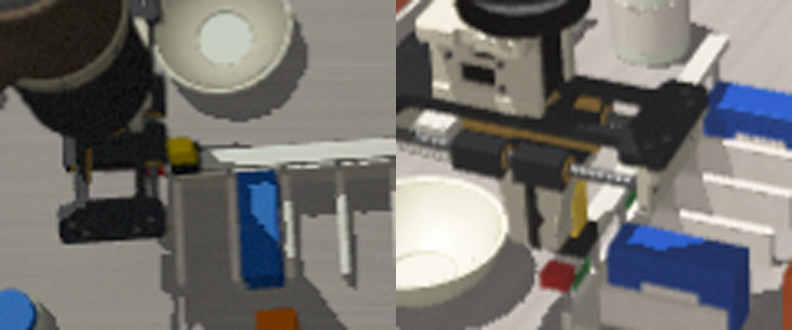

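>>> step_arm --pt "0.4 0 0 0 1" --pt "0.8 0.5 0 0 1" --pt "0.8 1.2 0 0 1" --pt "0.8 2 0 0 1" --pt "0.8 3 0 0 1" --pt "0.8 4 0 0 1" --pt "0.8 5 0 0 1" --pt "0.8 6 0 0 1" --pt "0.8 7 0 0 1" --pt "0.8 8 0 0 1"

```text
t: 6.05
eef_pos: [0.6357, 0.1478, 0.1036]
ee_rot: [-2.598, 1.571, 0.616]
force: [-0.4, 1.4, -0.9]
width: 0.0005
```

```bash
python3 mv.py 49 -3.5 112 180;python3 - <<'E'
from h import *
ims=[]
for n,(x0,x1,y0,y1) in {"top":(220,340,160,260),"side":(220,340,200,300)}.items():
    f=grab_frame(n);ims.append(cv2.resize(f["pixels"][y0:y1,x0:x1,::-1],None,fx=3.3,fy=3.3,interpolation=cv2.INTER_CUBIC))
cv2.imwrite("pics/m5.png",np.hstack(ims))
E
```

```text
t 6.05 rack mm [49.4 80.1] tip z 86.6 th -180.4 F [-0.4  1.4 -0.9] w 0.001
delta cm [-2.54  8.36 -0.01] roll -0.4
```

View pics/m5.png

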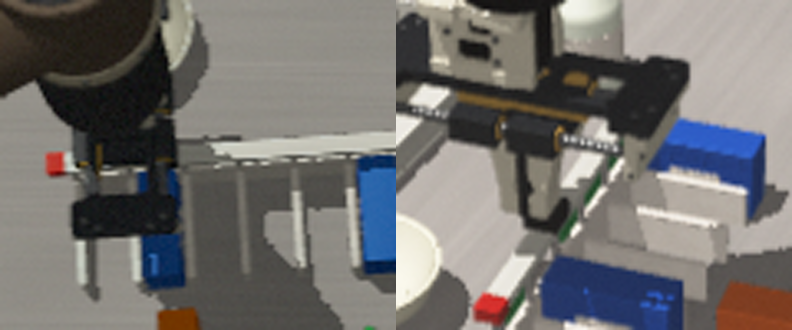

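>>> step_arm --pt "0 1 0 0 1" --pt "0 2 0 0 1" --pt "0 3 0 0 1" --pt "0 4 0 0 1" --pt "0 5 0 0 1" --pt "0 6 0 0 1" --pt "0 7 0 0 1" --pt "0 7.8 0 0 1" --pt "0 8.3 0 0 1" --pt "0 8.3 0 0 1"

```text
t: 6.98
eef_pos: [0.6413, 0.0647, 0.1033]
ee_rot: [0.417, 1.57, -2.652]
force: [-0.3, 0.3, -0.2]
width: 0.0004
```

```bash
python3 mv.py 49 -3.5 112 180
```

```text
t 6.98 rack mm [48.4 -3.2] tip z 86.3 th -180.4 F [-0.3  0.3 -0.2] w 0.0
delta cm [-2.57  0.03 -0.05] roll -0.4
```

Back off along the rail, then lift, then look.

>>> step_arm --pt "0 0 0 0 1" --pt "0 -2 0 0 1" --pt "0 -4 0 0 1" --pt "0 -6 0 0 1" --pt "0 -6.5 0 0 1" --pt "-2 -7 0 0 1" --pt "-4 -9 2 0 1" --pt "-5 -12 6 0 1" --pt "-5 -13 10 0 1" --pt "-5 -13 14 0 0.6"

```text
t: 7.82
eef_pos: [0.4978, 0.1873, 0.1536]
ee_rot: [-2.78, 1.57, 0.436]
force: [-0.3, 1.2, 0.7]
width: 0.0032
```

```bash
python3 mv.py -119 120 120 180;python3 - <<'E'
from mv import *
ims=[]
for n,(x0,x1,y0,y1) in {"top":(200,350,180,310),"side":(230,380,200,330)}.items():
    f=grab_frame(n);ims.append(cv2.resize(f["pixels"][y0:y1,x0:x1,::-1],None,fx=2.6,fy=2.6,interpolation=cv2.INTER_CUBIC))
    w=world(f);hsv=cv2.cvtColor(f["pixels"],cv2.COLOR_RGB2HSV).astype(int)
    m=(abs(hsv[...,0]-28)<5)&(hsv[...,1]>150)&(abs(w[...,0]-.64)<.05)&(w[...,1]>-.1)&(w[...,1]<.24)&(w[...,2]>.1)
    q=w[m];print(n,m.sum(),(w2r(np.nanmedian(q,0))*1000).round(1),np.nanmedian(q[:,2]),np.round([w2r(a)[1]*1000 for a in np.nanpercentile(q,[5,95],axis=0)],1))
    for t in("box",): print([(np.round(d["extent"]).tolist(),round(d["conf"],2)) for d in boxes_of(t,n)][:6])
cv2.imwrite("pics/m6.png",np.hstack(ims))
E
```

```text
t 7.82 rack mm [-84.9 130.5] tip z 136.6 th -180.3 F [-0.3  1.2  0.7] w 0.003
delta cm [1.65 1.06 3.41] roll -0.3
top 60 [ 46.7 -24.7] 0.1278359093054796 [-32.3 -15.7]
[([193.0, 303.0, 223.0, 327.0], 0.98), ([356.0, 308.0, 388.0, 336.0], 0.8), ([324.0, 260.0, 355.0, 287.0], 0.75), ([232.0, 300.0, 270.0, 326.0], 0.71), ([267.0, 256.0, 282.0, 289.0], 0.62)]
side 14 [ 45.  -20.2] 0.12937561019912475 [-30.3 -15.5]
[([316.0, 285.0, 358.0, 325.0], 0.94), ([357.0, 312.0, 402.0, 357.0], 0.85), ([351.0, 353.0, 383.0, 407.0], 0.76), ([264.0, 351.0, 291.0, 386.0], 0.7), ([345.0, 242.0, 390.0, 279.0], 0.69), ([410.0, 236.0, 451.0, 271.0], 0.66)]
```

View pics/m6.png

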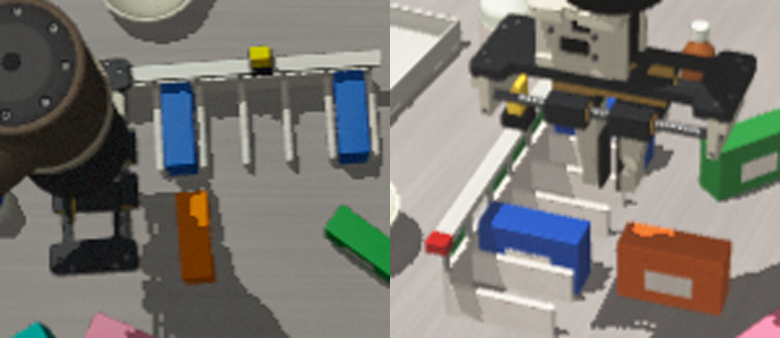

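```bash
python3 - <<'E'
from mv import *
f=grab_frame("top");w=world(f);p=f["pixels"].astype(int)
m=np.zeros((480,640),bool);m[295:330,228:276]=1
m&=(p[...,0]>140)&(p[...,0]-p[...,1]>50)&(p[...,2]>90)
q=w[m&(w[...,2]>.02)];print(cv2.minAreaRect((np.stack([q@np.r_[rx,0]-OX,q@np.r_[ry,0]-OY],1)*1000).astype(np.float32)), (q@np.r_[rx,0]-OX).max())
E
```

```text
((-216.92965698242188, 144.68527221679688), (55.37601089477539, 31.422090530395508), 62.86954879760742) -0.19478707256932098
```

>>> step_arm --pt "0 0 1.5 0 0.7" --pt "0 0.5 3.4 0 0.7" --pt "0 0.5 3.4 0 0.7" --pt "2 0.5 3.4 0 0.7" --pt "4 0.5 3.4 0 0.7" --pt "6 0.5 3.4 0 0.7" --pt "8 0.5 3.4 0 0.7" --pt "9 0.5 3.4 0 0.7" --pt "9 0.5 3.4 0 0.7" --pt "9 0.5 3.4 0 0.7"

```text
t: 8.9
eef_pos: [0.4657, 0.178, 0.0632]
ee_rot: [0.923, 1.569, -2.146]
force: [0.3, 0.1, 0.9]
width: 0.0263
```

```bash
python3 mv.py -119 3 20 180;python3 - <<'E'
from mv import *
ims=[]
for n,(x0,x1,y0,y1) in {"top":(200,350,200,330),"side":(230,430,240,400)}.items():
    f=grab_frame(n);ims.append(cv2.resize(f["pixels"][y0:y1,x0:x1,::-1],(390,338),interpolation=cv2.INTER_CUBIC))
    w=world(f);np.savez("pics/w_%s.npz"%n,w=w,p=f["pixels"])
    s=get_state();print(n,proj(f,np.array(s["eef_pos"])+[0,0,.008]))
cv2.imwrite("pics/m7.png",np.hstack(ims))
E
```

```text
t 8.9 rack mm [-117.6  123.7] tip z 46.2 th -180.4 F [0.3 0.1 0.9] w 0.026
delta cm [ 2.63 12.07  0.06] roll -0.4
top [[248.64204694 270.4679343 ]]
side [[328.5700557  305.61097552]]
```

View pics/m7.png

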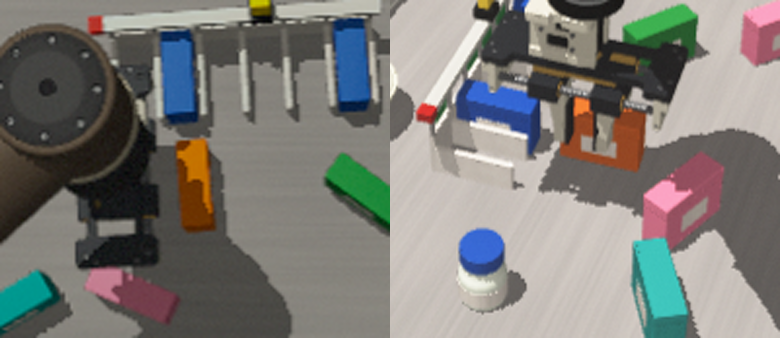

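```bash
python3 - <<'E'
import numpy as np
d=np.load("pics/w_side.npz");w=d["w"]
for v in range(288,318,2): print(v,[w[v,u].round(3).tolist() for u in (318,320,337,340)])
E
```

```text
288 [[0.483, 0.194, 0.123], [0.483, 0.185, 0.117], [0.435, 0.216, 0.154], [0.43, 0.214, 0.154]]
290 [[0.485, 0.19, 0.115], [0.481, 0.19, 0.116], [0.435, 0.217, 0.15], [0.43, 0.214, 0.15]]
292 [[0.485, 0.191, 0.111], [0.481, 0.19, 0.111], [0.435, 0.216, 0.145], [0.43, 0.215, 0.145]]
294 [[0.484, 0.193, 0.107], [0.481, 0.19, 0.106], [0.445, 0.19, 0.118], [0.429, 0.215, 0.141]]
296 [[0.485, 0.19, 0.1], [0.481, 0.189, 0.101], [0.445, 0.187, 0.11], [0.44, 0.186, 0.111]]
298 [[0.485, 0.19, 0.095], [0.482, 0.187, 0.093], [0.444, 0.19, 0.107], [0.439, 0.188, 0.108]]
300 [[0.485, 0.189, 0.089], [0.48, 0.191, 0.092], [0.445, 0.188, 0.1], [0.439, 0.188, 0.103]]
302 [[0.484, 0.192, 0.086], [0.48, 0.192, 0.087], [0.445, 0.188, 0.096], [0.438, 0.19, 0.099]]
304 [[0.484, 0.193, 0.082], [0.481, 0.188, 0.079], [0.444, 0.19, 0.092], [0.438, 0.189, 0.094]]
306 [[0.484, 0.192, 0.075], [0.479, 0.193, 0.078], [0.444, 0.19, 0.087], [0.438, 0.189, 0.088]]
308 [[0.509, 0.13, 0.014], [0.48, 0.19, 0.07], [0.444, 0.19, 0.082], [0.438, 0.188, 0.082]]
310 [[0.508, 0.132, 0.011], [0.505, 0.128, 0.008], [0.444, 0.189, 0.076], [0.438, 0.187, 0.077]]
312 [[nan, nan, nan], [0.505, 0.129, 0.004], [0.465, 0.129, 0.017], [0.437, 0.189, 0.073]]
314 [[0.508, 0.133, 0.0], [0.504, 0.132, 0.0], [0.466, 0.128, 0.01], [0.459, 0.128, 0.012]]
316 [[0.506, 0.138, -0.001], [0.502, 0.136, -0.002], [0.465, 0.129, 0.006], [0.459, 0.126, 0.005]]
```

>>> step_arm --pt "1.5 0 0 0 0.7" --pt "3 0 0 0 0.7" --pt "4.3 0 0 0 0.7" --pt "5 0 0 0 0.7" --pt "5 0.5 0 0 0.7" --pt "5 1.2 0 0 0.7" --pt "5 2 0 0 0.7" --pt "5 2.8 0 0 0.7" --pt "5 3.2 0 0 0.7" --pt "5 3.4 0 0 0.7"

```text
t: 9.83
eef_pos: [0.4678, 0.1434, 0.0139]
ee_rot: [-2.508, 1.57, 0.706]
force: [0.5, 0.2, 0.3]
width: 0.0264
```

```bash
python3 mv.py -119 3 20 180;python3 - <<'E'
from mv import *
ims=[]
for n,(x0,x1,y0,y1) in {"top":(200,350,200,330),"side":(280,430,240,370)}.items():
    f=grab_frame(n);ims.append(cv2.resize(f["pixels"][y0:y1,x0:x1,::-1],(390,338),interpolation=cv2.INTER_CUBIC))
    w=world(f);np.savez("pics/w_%s.npz"%n,w=w,p=f["pixels"])
cv2.imwrite("pics/m8.png",np.hstack(ims))
E
```

```text
t 9.83 rack mm [-118.3   89.1] tip z -3.1 th -180.4 F [0.5 0.2 0.3] w 0.026
delta cm [-2.31  8.6   0.01] roll -0.4
```

View pics/m8.png

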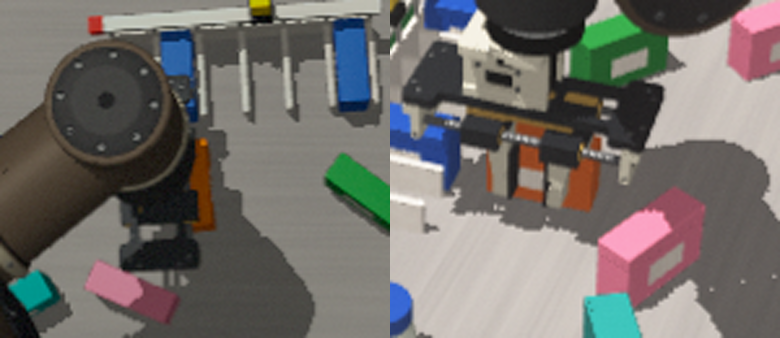

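>>> step_arm --pt "0 0.5 0 0.4 0.7" --pt "0 1.3 0 0.4 0.7" --pt "0 2.1 0 0.4 0.7" --pt "0 2.9 0 0.4 0.7" --pt "0 3.7 0 0.4 0.7" --pt "0 4.5 0 0.4 0.7" --pt "0 5.3 0 0.4 0.7" --pt "0 6.1 0 0.4 0.7" --pt "0 6.7 0 0.4 0.7" --pt "0 7 0 0.4 0.7"

```text
t: 10.77
eef_pos: [0.4726, 0.0734, 0.0134]
ee_rot: [0.361, 1.57, -2.715]
force: [-0.3, 2.2, 0.5]
width: 0.0265
```

```bash
python3 mv.py -119 3 20 180;cat > bx.py <<'E'
from mv import *
import sys
ims=[]
for n,(x0,x1,y0,y1) in {"top":(220,370,190,320),"side":(260,410,230,360)}.items():
    f=grab_frame(n);ims.append(cv2.resize(f["pixels"][y0:y1,x0:x1,::-1],(390,338),interpolation=cv2.INTER_CUBIC))
    w=world(f);h=cv2.cvtColor(f["pixels"],cv2.COLOR_RGB2HSV).astype(int)
    m=(abs(h[...,0]-11)<7)&(h[...,1]>150)&(w[...,2]>.049)&(w[...,2]<.066)&(w[...,0]<.66)&(w[...,0]>.38)&(w[...,1]>-.12)&(w[...,1]<.2)
    q=w[m];q=(np.stack([q@np.r_[rx,0]-OX,q@np.r_[ry,0]-OY],1)*1000).astype(np.float32)
    if len(q)>20:
        r=cv2.minAreaRect(q);print(n,len(q),"rect rack",np.round(r[0],1),np.round(r[1],1),round(r[2],1),"min/max",np.percentile(q,[1,99],axis=0).round(1).tolist())
        np.save("pics/q_%s.npy"%n,q)
cv2.imwrite("pics/%s.png"%sys.argv[1],np.hstack(ims))
E
python3 bx.py m9
```

```text
t 10.77 rack mm [-119.1   18.9] tip z -3.6 th -180.8 F [-0.3  2.2  0.5] w 0.026
delta cm [-2.36  1.59 -0.03] roll -0.8
top 60 rect rack [-132.    -9.3] [26.8 62.8] 84.9 min/max [[-164.1, -22.8], [-103.1, 6.7]]
side 77 rect rack [-131.7    4.6] [56.6 70. ] 89.2 min/max [[-166.6, -23.4], [-98.4, 17.7]]
```

View pics/m9.png

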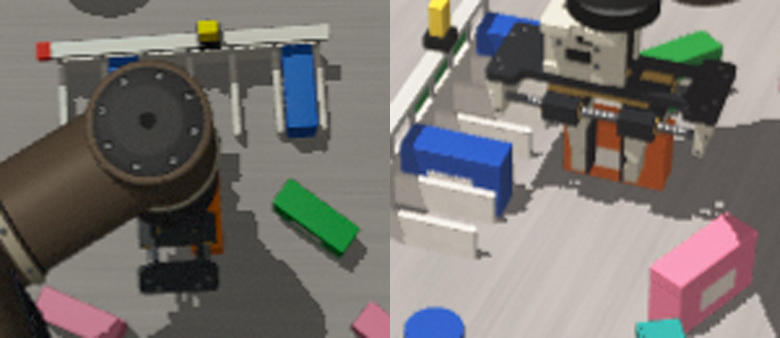

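>>> step_arm --pt "0 0.3 0 -0.4 0.7" --pt "0 0.7 0 -0.8 0.7" --pt "0 1.1 0 -0.8 0.7" --pt "0 1.4 0 -0.8 0.7" --pt "0 1.6 0 -0.8 0.7" --pt "0 1.6 0 -0.8 0.7" --pt "0 0.5 0 -0.8 0.7" --pt "0 -1.5 0 -0.8 0.7" --pt "0 -3.5 0 -0.8 0.7" --pt "0 -5.5 0 -0.8 1"

```text
t: 11.7
eef_pos: [0.4689, 0.1305, 0.0135]
ee_rot: [2.436, 1.571, -0.626]
force: [0.5, 0.8, -0.6]
width: 0.0231
```

```bash
python3 mv.py -185 80 60 90;python3 bx.py m10
```

```text
t 11.7 rack mm [-118.2   76.1] tip z -3.5 th -180.0 F [ 0.5  0.8 -0.6] w 0.023
delta cm [-6.35 -0.39  6.68] roll 90.0
top 364 rect rack [-118.7  -22.7] [90.6 31.1] 0.1 min/max [[-163.4, -37.9], [-74.6, -7.7]]
```

View pics/m10.png

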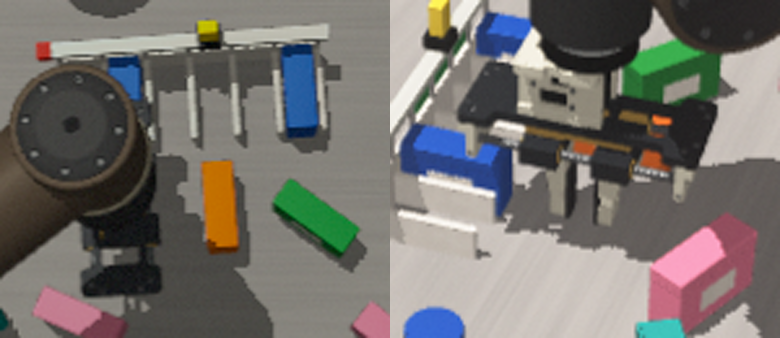

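>>> step_arm --pt "-2.5 -0.5 0 0 1" --pt "-5 -0.5 0.5 7 1" --pt "-7 0 2 14 1" --pt "-7 1.5 3.5 21 1" --pt "-7 3.5 5 28 1" --pt "-7 5.5 6.5 35 1" --pt "-7 7.5 6.7 42 1" --pt "-7 9 6.7 49 1" --pt "-7 9.9 6.7 56 1" --pt "-7 9.9 6.7 63 1"

```text
t: 12.63
eef_pos: [0.4097, 0.024, 0.0835]
ee_rot: [1.45, 1.571, -2.718]
force: [-0.2, 0.4, -0.1]
width: 0.0006
```

```bash
python3 mv.py -186 -23 0 90
```

```text
t 12.63 rack mm [-185.7  -25.3] tip z 66.5 th 116.6 F [-0.2  0.4 -0.1] w 0.001
delta cm [ 6.65 -0.08  0.22] roll 26.6
```

>>> step_arm --pt "0 -0.1 0.2 7 1" --pt "0 -0.1 0.2 14 1" --pt "0 -0.1 0.2 20 1" --pt "0 -0.1 0.2 26.6 1" --pt "0 -0.1 0.2 26.6 1" --pt "2 -0.1 0.2 26.6 1" --pt "4 -0.1 0.2 26.6 1" --pt "6 -0.1 0.2 26.6 1" --pt "7 -0.1 0.2 26.6 1" --pt "7 -0.1 0.2 26.6 1"

```text
t: 13.47
eef_pos: [0.4085, 0.0268, 0.0116]
ee_rot: [1.979, 1.567, -2.643]
force: [-0.9, -0.1, 0.2]
width: 0.0005
```

```bash
python3 mv.py -53.5 -23 0 90; python3 bx.py m11
```

```text
t 13.47 rack mm [-186.7  -22.5] tip z -5.4 th 90.6 F [-0.9 -0.1  0.2] w 0.001
delta cm [ -0.59 -13.32  -0.2 ] roll 0.6
side 222 rect rack [-100.1  -22.6] [48.6 44.6] 7.0 min/max [[-125.8, -40.3], [-76.9, -3.1]]
```

View pics/m11.png

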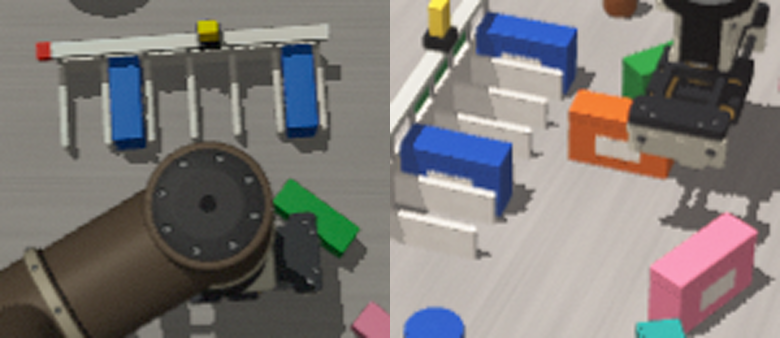

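>>> step_arm --pt "0 0 0 0.6 1" --pt "0 -0.3 0 0.6 1" --pt "0 -0.7 0 0.6 1" --pt "0 -1.1 0 0.6 1" --pt "0 -1.6 0 0.6 1" --pt "0 -2.1 0 0.6 1" --pt "0 -2.6 0 0.6 1" --pt "0 -3.1 -0.1 0.6 1" --pt "0 -3.4 -0.1 0.6 1" --pt "0 -3.4 -0.1 0.6 1"

```text
t: 14.4
eef_pos: [0.445, 0.0296, 0.0134]
ee_rot: [-1.429, 1.57, 0.219]
force: [0.4, 0.2, -0.1]
width: 0.0002
```

```bash
python3 mv.py -53.5 -23 0 90; python3 bx.py m12
```

```text
t 14.4 rack mm [-150.1  -22.5] tip z -3.6 th 89.8 F [ 0.4  0.2 -0.1] w 0.0
delta cm [-0.36 -9.66 -0.02] roll -0.2
side 163 rect rack [-67.6 -24.2] [36.9 40.7] 4.5 min/max [[-86.7, -39.3], [-50.0, -4.5]]
```

View pics/m12.png

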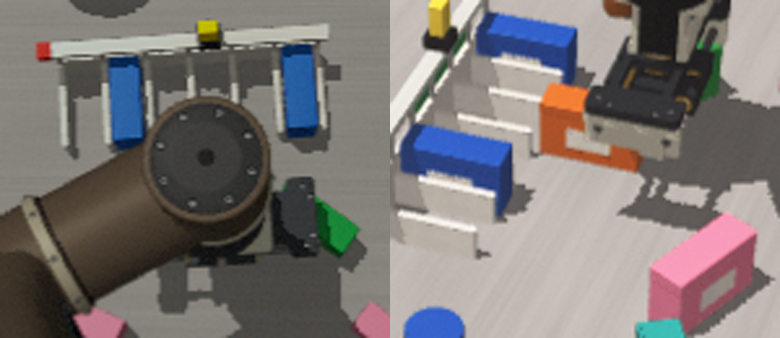

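>>> step_arm --pt "0 -0.4 0 0 1" --pt "0 -0.9 0 0 1" --pt "0 -1.4 0 0 1" --pt "0 -1.9 0 0 1" --pt "0 -2.4 0 0 1" --pt "0 -2.9 0 0 1" --pt "0 -3.4 0 0 1" --pt "0 -3.9 0 0 1" --pt "0 -4.3 0 0 1" --pt "0 -4.5 0 0 1"

```text
t: 15.33
eef_pos: [0.4896, 0.0331, 0.0134]
ee_rot: [-1.441, 1.57, 0.207]
force: [-1.6, 0.1, 1.9]
width: 0.0004
```

```bash
python3 mv.py -53.5 -23 0 90; python3 bx.py m13
```

```text
t 15.33 rack mm [-105.3  -22.7] tip z -3.6 th 89.8 F [-1.6  0.1  1.9] w 0.0
delta cm [-0.36 -5.18 -0.02] roll -0.2
side 138 rect rack [-21.2 -23.6] [38.7 33.1] 88.5 min/max [[-37.2, -40.8], [-5.0, -4.4]]
```

View pics/m13.png

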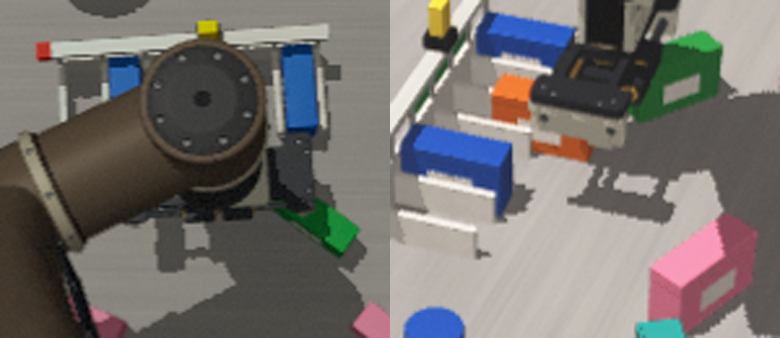

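>>> step_arm --pt "0 -0.4 0 0 1" --pt "0 -0.9 0 0 1" --pt "0 -1.4 0 0 1" --pt "0 -1.9 0 0 1" --pt "0 -2.4 0 0 1" --pt "0 -2.9 0 0 1" --pt "0 -3.4 0 0 1" --pt "0 -3.9 0 0 1" --pt "0 -4.3 0 0 1" --pt "0 -4.6 0 0 1"

```text
t: 16.27
eef_pos: [0.5353, 0.0365, 0.0134]
ee_rot: [-1.684, 1.571, -0.037]
force: [-1.8, 0.5, 1.0]
width: 0.0003
```

```bash
python3 mv.py -53.5 -23 0 90; python3 bx.py m14
```

```text
t 16.27 rack mm [-59.5 -22.9] tip z -3.6 th 89.8 F [-1.8  0.5  1. ] w 0.0
delta cm [-0.36 -0.6  -0.01] roll -0.2
side 115 rect rack [ 25.2 -22.9] [36.1 30.2] 86.8 min/max [[11.9, -40.7], [39.8, -5.1]]
```

View pics/m14.png

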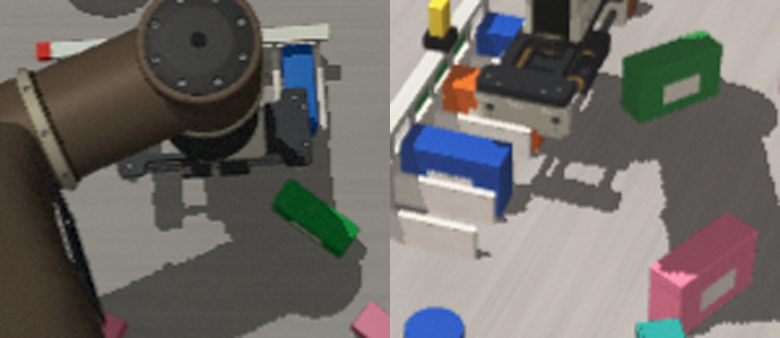

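Last ~6 mm, slowly in small steps, watching the force.

>>> step_arm --pt "0 -0.05 0 0 1" --pt "0 -0.1 0 0 1" --pt "0 -0.15 0 0 1" --pt "0 -0.2 0 0 1" --pt "0 -0.25 0 0 1" --pt "0 -0.3 0 0 1" --pt "0 -0.35 0 0 1" --pt "0 -0.4 0 0 1" --pt "0 -0.4 0 0 1" --pt "0 -0.4 0 0 1"

```text
t: 17.2
eef_pos: [0.5387, 0.0368, 0.0134]
ee_rot: [1.94, 1.571, -2.696]
force: [-1.3, -0.7, 1.0]
width: 0.0005
```

```bash
python3 mv.py -53.5 -23 0 90; python3 bx.py m15
```

```text
t 17.2 rack mm [-56.1 -22.9] tip z -3.6 th 89.8 F [-1.3 -0.7  1. ] w 0.001
delta cm [-0.36 -0.26 -0.01] roll -0.2
side 112 rect rack [ 32.5 -22.8] [28.3 40.3] 10.9 min/max [[15.5, -41.6], [45.2, -5.3]]
```

>>> step_arm --pt "0 -0.05 0 0 1" --pt "0 -0.1 0 0 1" --pt "0 -0.15 0 0 1" --pt "0 -0.2 0 0 1" --pt "0 -0.25 0 0 1" --pt "0 -0.3 0 0 1" --pt "0 -0.3 0 0 1" --pt "0 -0.3 0 0 1" --pt "0 -0.3 0 0 1" --pt "0 -0.3 0 0 1"

```text
t: 18.13
eef_pos: [0.5386, 0.0363, 0.0129]
ee_rot: [1.713, 1.566, -2.923]
force: [-11.4, 2.5, 7.4]
width: 0.0007
```

```bash
python3 mv.py -53.5 -23 0 90; python3 bx.py m16
```

```text
t 18.13 rack mm [-56.2 -23.3] tip z -4.1 th 89.8 F [-11.4   2.5   7.4] w 0.001
delta cm [-0.41 -0.27  0.03] roll -0.2
side 111 rect rack [ 31.3 -22.3] [28.6 43.7] 5.6 min/max [[15.5, -41.2], [45.1, -2.1]]
```

>>> step_arm --pt "0 0.5 0 0 1" --pt "0 1.5 0 0 1" --pt "0 3 0 0 1" --pt "0 5 0 0 1" --pt "-2 7 0 0 1" --pt "-5 9 0 0 1" --pt "-8 10 0 0 1" --pt "-11 10.5 0 0 1" --pt "-14 10.5 3 0 1" --pt "-17 10.5 7 0 1"

```text
t: 19.07
eef_pos: [0.4319, 0.0911, 0.1805]
ee_rot: [-1.126, 1.567, 0.519]
force: [1.3, 0.8, -0.4]
width: 0.0006
```

```bash
python3 mv.py -150 100 200 90; python3 bx.py m17
```

```text
t 19.07 rack mm [-158.2   39.8] tip z 163.5 th 89.7 F [ 1.3  0.8 -0.4] w 0.001
delta cm [-3.64 -0.8   6.03] roll -0.3
top 350 rect rack [  2.  -23.4] [91.  32.1] 0.1 min/max [[-42.9, -39.2], [46.0, -7.7]]
side 394 rect rack [ -0.8 -23. ] [39.8 90.1] 88.9 min/max [[-45.0, -40.9], [42.6, -4.2]]
```

View pics/m17.png

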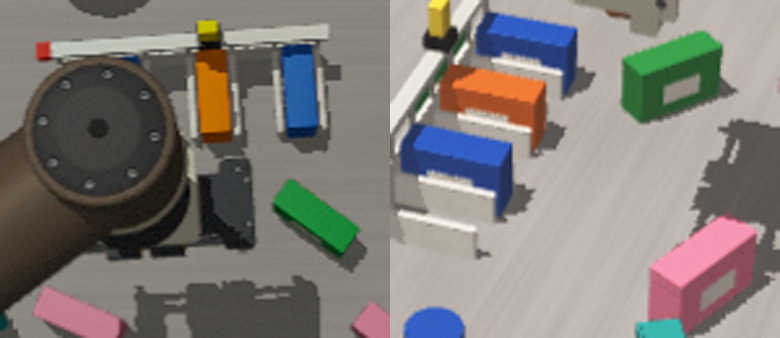

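>>> step_arm --pt "-2 0 2 0 1" --pt "-2 0 4 0 1" --pt "-2 0 6 0 1" --pt "-2 0 8 0 1" --pt "-2 0 10 0 1" --pt "-2 0 11 0 1" --pt "-2 0 11 0 1" --pt "-2 0 11 0 1" --pt "-2 0 11 0 1" --pt "-2 0 11 0 1"

```text
t: 20.0
eef_pos: [0.4236, 0.2003, 0.1978]
ee_rot: [2.209, 1.571, -2.427]
force: [-0.1, -0.3, -0.4]
width: 0.0007
```

```bash
python3 bx.py m18; python3 - <<'E'
from mv import *
for n in("top","side"):
    f=grab_frame(n);w=world(f);h=cv2.cvtColor(f["pixels"],cv2.COLOR_RGB2HSV).astype(int)
    for k,m in dict(blue=(abs(h[...,0]-112)<8)&(h[...,1]>150),yel=(abs(h[...,0]-28)<5)&(h[...,1]>150)&(w[...,2]>.1)).items():
        m=m&(abs(w[...,0]-.6)<.08)&(w[...,1]>-.1)&(w[...,1]<.24)
        c,l,st,ce=cv2.connectedComponentsWithStats(m.astype(np.uint8))
        for i in range(1,c):
            if st[i,4]>10: print(n,k,st[i,4],ce[i].round(1),np.nanmedian(w[l==i],0).round(3),(w2r(np.nanmedian(w[l==i],0))*1000).round(1))
s=get_state();print(s["eef_pos"],s["force"])
E
```

```text
top 353 rect rack [  1.3 -23.2] [90.8 32.1] 0.1 min/max [[-42.7, -39.1], [46.2, -7.7]]
side 393 rect rack [ -1.1 -22.3] [91.9 41.1] 2.7 min/max [[-44.9, -40.4], [43.7, -4.0]]
top blue 406 [334.8 224.4] [ 0.598 -0.051  0.056] [  -4.  -115.3]
top blue 415 [268.3 229.1] [0.583 0.131 0.056] [-4.5 67.6]
top yel 60 [299.6 201.4] [0.641 0.043 0.129] [ 46.2 -24.7]
side blue 227 [302.  242.9] [ 0.623 -0.036  0.053] [  22.2 -102.1]
side blue 648 [285.6 289.6] [0.581 0.144 0.054] [-5.6 80.8]
side yel 30 [278.2 230.8] [0.643 0.045 0.13 ] [ 48.2 -22.9]
[0.42380071 0.20067904 0.19801628] [-0.03892831  0.33858652  0.1782349 ]
```

View pics/m18.png

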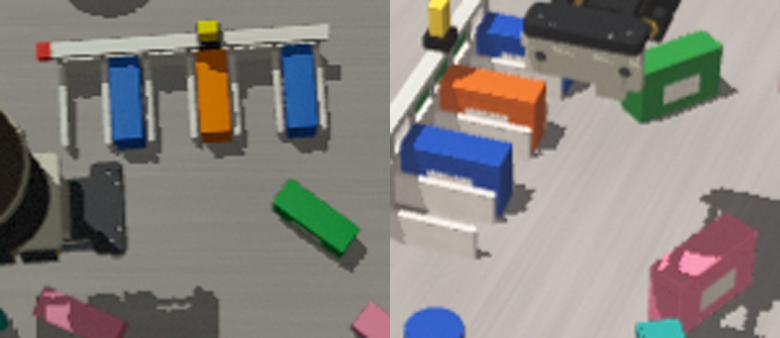

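The box is home in gap 4, level with the blue boxes. The marker stands behind it, the blue boxes haven't moved, and the arm is clear.

```bash
python3 -c "
from station import *
print(job_done())"
```

```text
the job is handed in; nothing more can be done
None
```

The job is handed in at about 20 s of the 64 s allowed; no verdict is reported. The blue boxes are in gaps 2 and 6, so the third free gap from the red end is gap 4.

I slid the yellow marker there with a closed fingertip. Then I pushed the orange box sideways into line and straight in to the back wall, where the force rose to about 11 N.

| Last check | Found | Wanted |
|---|---|---|
| Marker, rack y | -23 to -25 mm | -23 mm |
| Box, rack y | -22 to -23 mm | -23 mm |
| Box, rack x | +1.3 mm (top camera), -1.1 mm (side camera) | +1 mm |
| Box angle to rack | 0.1° (top camera); the side camera's coarser fit gave 2.7° | below 8.6° (0.15 rad) |
| Blue boxes (top camera) | under 1 mm from where they started | under 12 mm |
| Arm | clear of everything, no contact force | touching nothing |

Two things did not agree:
- **Fingertip height:** the cameras and the missing contact showed the closed fingertips about 8 mm above the reported TCP, not 17 mm below it. My first pass at the marker went over its top without moving it. I used the camera heights after that.
- **Cameras:** the two cameras differ from each other by about 2 to 3 mm.

I did not measure the other things on the table again. The later pictures show no sign that any of them was touched.

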